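# Set the click stop of a sanding fixture to the blank that lies in it

### The job

A wood blank lies ready in the sanding fixture, against the fence and the end cheek. Take the sliding stop by its black grip and slide it along the notched bar towards the blank until its spring ball clicks into the last notch before the stop would touch the blank (each blank has its notch, 2 to 3 mm longer than the wood), and finish while still holding the grip there with the ball seated, so that I can tighten the lock screw. Leave the blanks and everything else on the bench where they lie.

Things in the scene. Friction and masses are not known exactly. Their poses are not given: they have to be found in the camera images.
- fixture: Sanding fixture screwed to the bench, 80 x 275 mm: aluminium fence (15 mm high) before a plywood strip, aluminium end cheek (44 x 25 mm, 15 mm high), steel notched bar behind the fence. Origin: on the bench in the corner of fence face and cheek face. y runs along the fence from the cheek to the open end, x across it from the fence face to the bar; the blank's bay is on the -x, +y side.
- first_notch (a point): Middle of the first of five notches across the steel bar (24 mm wide, its top, where this point lies, 22 mm above the bench; centre line 38 mm behind the fence face); the others follow every 25 mm along +y. With the ball in them the clear length between cheek and stop is 53, 78, 103, 128, 153 mm. Notches are 11 mm long at the top with rounded lips. Axes as the fixture's.
- stop (a joint): Travel of the stop along the fixture's +y, 0 to 0.140 m; clear length between cheek and stop = 45 mm + this. Ball in the notches at 0.008, 0.033, 0.058, 0.083, 0.108 m. Sliding takes 1 to 2 N on the flats; the 10 mm sprung ball needs about 5 to 7 N to leave a notch and, while nothing holds the stop, draws it to the notch centre from up to about 3 mm either side.
- stop_grip (a point): Middle of the stop's grip, a black ribbed upright fin 16 mm thick across the bar (x), 30 mm long along it (y), 45 to 80 mm above the bench; the point is 65 mm above the bench, over the bar's centre line and the ball, 27 mm behind the stop face. The carriage below (42 x 44 mm) reaches 42 mm above the bench, with a brass lock screw at its back. Axes as the fixture's.
- stop_face (a point): Middle of the stop plate's face in the bay, 9 mm above the bench, 22 mm before the fence face; the plate is 5 mm thick, its top 16 mm above the bench. Axes as the fixture's.
- short_block: Pale maple block, 40 x 50 x 26 mm (50 mm long along its y axis). Origin: bottom corner; the wood spans x -40 to 0, y 0 to 50, z 0 to 26 mm. One of the three blanks lies in the fixture's bay with its origin within a few mm of the fixture's origin; the other two lie behind the fixture.
- middle_blank: Pale wood blank, 26 x 75 x 20 mm (75 mm long along its y axis). Origin: bottom corner; the wood spans x -26 to 0, y 0 to 75, z 0 to 20 mm. In the bay or behind the fixture.
- long_blank: Brown wood blank, 22 x 125 x 20 mm (125 mm long along its y axis). Origin: bottom corner; the wood spans x -22 to 0, y 0 to 125, z 0 to 20 mm. In the bay or behind the fixture.
- sanding_block: Brown sanding block, 64 x 101 x 33 mm, lying before the fixture; origin centre of its underside. Leave it.
- pencil: Yellow pencil, 8 x 186 x 8 mm, lying just behind the fixture; origin centre of its underside. Leave it.
- tape_measure: Tape measure lying flat, 66 x 83 x 36 mm, at the right of the fixture; origin centre of its underside. Leave it.
- wax_tin: Round tin, 78 mm across, 36 mm high, at the back of the bench; origin centre of its underside. Leave it.
Mind the look-alikes: they are no part of the job. Several things have the shape of the middle_blank; the one meant has the colours described above. What is shaped like the short_block but orange or red is not meant.

How it is judged (in metres and radians):
At the end, for the whole second after the job is handed in: Stop at rest with its ball in the notch of the blank in the bay (joint within 2 mm of 0.008, 0.033 or 0.083 m for the 50, 75 or 125 mm blank), the grip still held by the fingers (over 4 N, grasp point within 18 mm of its middle seen from above), no blank moved 12 mm or more (((x of short_block in the frame of fixture between -0.012 and 0.012 m and y of short_block in the frame of fixture between -0.012 and 0.012 m and value of joint stop between 0.006 and 0.01 m) or (x of middle_blank in the frame of fixture between -0.012 and 0.012 m and y of middle_blank in the frame of fixture between -0.012 and 0.012 m and value of joint stop between 0.031 and 0.035 m) or (x of long_blank in the frame of fixture between -0.012 and 0.012 m and y of long_blank in the frame of fixture between -0.012 and 0.012 m and value of joint stop between 0.081 and 0.085 m)) and velocity of joint stop between -0.005 and 0.005 m/s and contact force between the fingers and stop above 4 N and horizontal distance between the grasp point and stop_grip below 0.018 m and distance of each of short_block, middle_blank, long_blank from where it was at the start of the episode below 0.012 m); the arm keeps its last pose, push and grip.
It fails at once if a blank is shoved away or lifted out (moved over 20 mm) (distance of any of short_block, middle_blank, long_blank from where it was at the start of the episode above 0.02 m).
It fails at once if another thing on the bench is moved over 30 mm (distance of any of sanding_block, pencil, tape_measure, wax_tin from where it was at the start of the episode above 0.03 m).
It also fails if it takes over 32 s, if anything falls off the work surface, if the arm or the gripper's body presses on something with over 40 N, if the wrist force passes 120 N, or if a joint passes its speed limit or range.

### The arm

A 6-joint arm with a two-finger parallel gripper is mounted at the origin on a cart in front of the work surface, level with it; the furniture and walls round the work are solid. World frame = base frame: x ahead of the robot, y to its left, z up, the work surface at z = 0. Lengths are in m, angles in degrees, forces in N, time in s.
With the tool pointing down it reaches from about 0.35 to 0.875 m from the base axis. Payload 4.2 kg.
Tool frame: the origin (TCP) lies midway between the tips of the shut fingers; the grasp point (between the pads) lies 19 mm behind it; z points along the fingers, y is the line along which they close (so a half turn about z gives the same grasp; the last joint's range is limited). The gripper opens to 87 mm and grips with 3 to 60 N. Pads are 19 mm wide; open, the fingers measure 117 mm over their backs; the gripper's body (75 mm by 190 mm) begins 51 mm behind the grasp point.
Start: joints at [78.358, 22.042, 0.453, 0, -68.411, -14.817], TCP at [0.278, 0.56, 0.223] pointing down, gripper open.
Joint ranges: [-179.83, 179.83], [-69.29, 118.12], [-61.27, 80.66], [-181.25, 117.63], [-171.15, -9.14], [-177.46, 177.46]. Speed limits (degrees/s): [159.86, 159.86, 180, 180, 180, 180].

### API

Orientations are given as a 3x3 rotation matrix whose columns are the frame's x, y, z axes.
In Python, from station import sense, capture, finish_job, silhouettes, landmark_of gives the robot as it stands.
- The arm moves only by the tool step_arm, never from a script. Its arguments are lists of equal length, an entry for each row: "linear": the shift along the tool's x, y, z in mm, a list of three; "delta_rot": the turn, a rotation vector about the tool's x, y, z in rad, a list of three; "grip": the finger opening in mm, from 0 to 87. A call has 1 to 10 rows; each row shifts and turns the commanded pose from where the row before left it, along the tool's axes as they then stand; what a row does not reach is not made up. A row lasts 1/8 s, in which the tool goes at most 62.5 mm and 10.7 degrees, less where a joint would pass 70% of its speed; a pose out of reach is approached as far as the arm can. A call with a gripper value outside its range is refused whole. The fingers move at their own pace and stop on an object; the grip force is fixed at half the most. Time passes only in rows, so rows that do not move let the fingers close. It gives the time, the measured TCP pose, the force, the opening and the grip force at its end, in the units of the state.
- sense(): the state, without advancing time (a new reading comes with each control period).
- capture(name): name is "scene" or "top" or "wrist"; returns a dict with "img" (400x640x3 uint8, red, green, blue), "fx", "fy", "cx", "cy" (pixels), "k1" (the pictures are not rectified: a ray, as slopes to the right and down, at radius r is drawn at 1 + k1 r^2 times it, then the intrinsics apply), "world_to_cam" (4x4, takes a point from world to camera coordinates); the wrist camera has in their place "mount" (4x4, takes a point from camera to tool coordinates, whose origin is the TCP and whose axes are the flange's). Camera axes: x right, y up, looking along -z (the intrinsics and any distortion apply to the point x, -y, -z); pixel columns grow to the right and rows downward; lengths in m; the calibration is good to about 2 mm. A picture is of the moment at which its call begins: read the wrist's pose just before it. There is no depth.
- finish_job(): hands the job in; it is judged then, once.
Trained networks look in the newest picture that a camera, given by its name, has taken for a name from the list of things; names that differ only in an ending like _2 or _b are one class to them, and where a whole thing is asked for, a point or a joint stands for the part that bears it (a point fixed in the world has none). Each returns a list of dicts, best first, with "score" (0 to 1); they miss things now and then, are a little off and sometimes report something else, mostly with a low value. They report only what shows in the picture. A call takes as long as a camera call. They do not tell look-alikes from the thing itself.
- silhouettes(camera, label): "mask" (400x640 bool, what is visible of it) and "point" ([column, row] in pixels, amid what is visible of it).
- landmark_of(camera, label): "point" ([column, row] in pixels: a listed point, or the origin of a listed thing).
The state is a dict: "time_s": time; "joints": joint angles; "joint_velocities": joint speeds; "effort": joint torques, N m; "tcp_pos": TCP position; "ee_rot": TCP orientation; "wrist_force": force on the tool from outside, world axes, zero at the start; "moment": the same for the moment, N m; "gripper_width": opening from 0.0 (shut) to 1.0 (fully open); "gripper_force": force on a finger pad.
Only numpy, scipy, OpenCV 4.12 (cv2) and the standard library are available. Lean on these libraries where they do the work, as an engineer would, in place of code of your own. Each camera call takes 0.05 s, during which the arm holds its last target. There are 200 camera calls.

## Working session

There is one attempt and no reset: what is moved stays moved. The work goes in short steps, Python scripts to look and compute and a tool call to move; the robot and the scene stay as the last step left them, time stands still between calls to the robot, and variables do not carry over. Pictures are saved under pics/ and viewed, at most 10 in all, crops included, and the job is handed in when it is done.

Besides the shell and the picture viewer there is one more tool, called after "Request:" as a command line: name --argument value ..., lists and objects as JSON in quotes. step_arm: Moves the arm, as the interface text tells. Its arguments: {"type":"object","properties":{"linear":{"type":"array"},"delta_rot":{"type":"array"},"grip":{"type":"array"}},"required":["linear","delta_rot","grip"]}

```bash
mkdir -p pics; cat > h.py <<'E'
import numpy as np, cv2
from station import *
def ray(c,px,s=None):
    u=np.array([(px[0]-c['cx'])/c['fx'],(px[1]-c['cy'])/c['fy']]);d=u.copy()
    for _ in range(20): d=u/(1+c['k1']*(d@d))
    v=np.array([d[0],-d[1],-1.])
    if 'world_to_cam' in c: T=np.linalg.inv(c['world_to_cam'])
    else:
        W=np.eye(4);W[:3,:3]=s['ee_rot'];W[:3,3]=s['tcp_pos'];T=W@c['mount']
    return T[:3,3],T[:3,:3]@v
def atz(c,px,z,s=None):
    o,v=ray(c,px,s);return o+v*(z-o[2])/v[2]
def proj(c,p,s=None):
    if 'world_to_cam' in c: M=np.array(c['world_to_cam'])
    else:
        W=np.eye(4);W[:3,:3]=s['ee_rot'];W[:3,3]=s['tcp_pos'];M=np.linalg.inv(W@c['mount'])
    q=M@np.append(p,1);d=np.array([q[0],-q[1]])/-q[2];d=d*(1+c['k1']*(d@d))
    return np.array([d[0]*c['fx']+c['cx'],d[1]*c['fy']+c['cy']])
Z={'fixture':0,'first_notch':.022,'stop_grip':.065,'stop_face':.009,'short_block':0,'middle_blank':0,'long_blank':0}
E
cat > a.py <<'E'
from h import *
s=sense();print(s['time_s'],s['ee_rot'],s['tcp_pos'])
for n in ['top','scene','wrist']:
    c=capture(n);cv2.imwrite(f'pics/{n}0.png',c['img'][:,:,::-1])
    for l in Z:
        for r in landmark_of(n,l)[:3]: print(n,l,round(r['score'],2),np.round(r['point'],1),np.round(atz(c,r['point'],Z[l],s),4))
E
python3 a.py
```

```text
0.0 [[ 8.95172955e-01 -4.45718049e-01 -8.95207806e-04]
 [-4.45718940e-01 -8.95170744e-01 -1.99159098e-03]
 [ 8.63242071e-05  2.18182945e-03 -9.99997616e-01]] [0.27819054 0.55900232 0.22145761]
top fixture 0.86 [346.  218.1] [ 0.5646 -0.0756  0.    ]
top fixture 0.65 [308.7 161.3] [0.7132 0.0167 0.    ]
top first_notch 0.72 [313.2 213.7] [0.5762 0.0077 0.022 ]
top stop_grip 0.72 [260.7 213.7] [0.5761 0.1317 0.065 ]
top stop_face 0.57 [274.6 237.6] [0.5191 0.1054 0.009 ]
top short_block 0.72 [343.  220.4] [ 0.5589 -0.0678  0.    ]
top short_block 0.59 [232.  248.9] [0.4933 0.2133 0.    ]
top short_block 0.56 [256.  269.6] [0.4404 0.1535 0.    ]
top middle_blank 0.76 [223.5 199. ] [0.6196 0.2348 0.    ]
top middle_blank 0.61 [300.7 148. ] [0.7485 0.0368 0.    ]
top middle_blank 0.58 [238.  170.3] [0.6929 0.1982 0.    ]
top long_blank 0.65 [310.5 161.8] [0.7118 0.0121 0.    ]
scene fixture 0.79 [328.  245.9] [ 0.5561 -0.0673  0.    ]
scene first_notch 0.89 [309.5 216.1] [0.5966 0.0142 0.022 ]
scene stop_grip 0.6 [268.4 191.6] [0.5735 0.1219 0.065 ]
scene stop_face 0.87 [262.7 224.2] [0.5182 0.1001 0.009 ]
scene short_block 0.87 [228.1 237.6] [ 0.4407  0.1464 -0.    ]
scene short_block 0.75 [328.7 247.7] [ 0.5522 -0.0719  0.    ]
scene short_block 0.51 [220.9 209.2] [0.5063 0.2283 0.    ]
scene middle_blank 0.71 [333.7 186.1] [0.7492 0.0395 0.    ]
scene middle_blank 0.68 [279.4 174.4] [0.7051 0.1897 0.    ]
scene middle_blank 0.47 [245.9 182.1] [0.6265 0.2447 0.    ]
scene long_blank 0.59 [334.2 197.5] [0.7109 0.0136 0.    ]
```

```bash
python3 -c "
import cv2
i=cv2.imread('pics/top0.png')[120:300,190:400];cv2.imwrite('pics/top_c.png',cv2.resize(i,None,fx=3.3,fy=3.3,interpolation=2))
i=cv2.imread('pics/scene0.png')[150:290,190:390];cv2.imwrite('pics/sc_c.png',cv2.resize(i,None,fx=4,fy=4,interpolation=2))"
```

```text
(no output)
```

View pics/top_c.png

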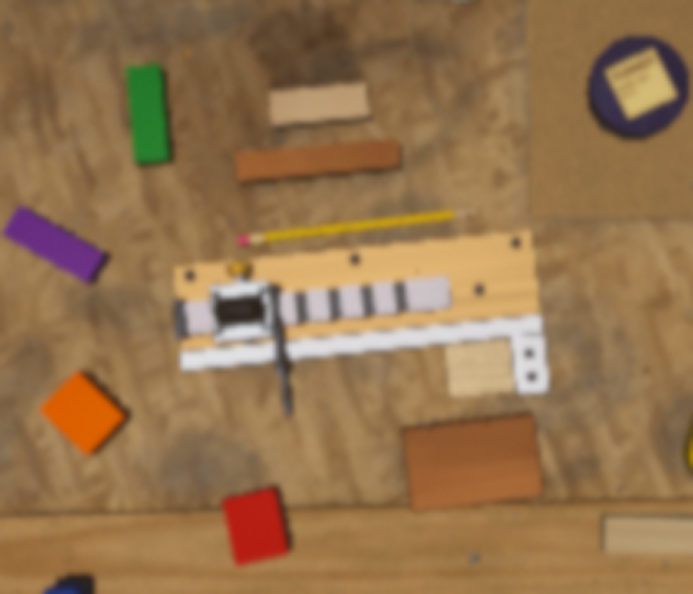

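View pics/sc_c.png

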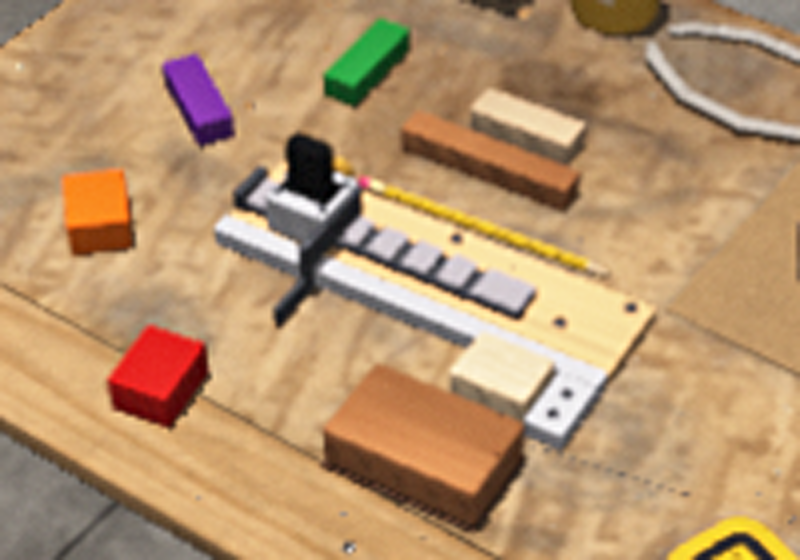

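The blank in the bay is the short block: pale, 40x50, at crop top (480,370). The pale middle blank is at (318,103) and the brown long blank at (318,160), both behind the fixture. The orange (85,412) and red (257,525) blocks are look-alikes. The target notch is therefore the first one, joint 0.008. The fixture is yawed about 5.8°. I'll turn the tool and hover over the grip at crop top (240,308).

Request:
step_arm --linear '[[0,0,0],[0,0,0],[0,0,0],[0,0,0],[0,0,0],[0,0,0]]' --delta_rot '[[0,0,0.168],[0,0,0.168],[0,0,0.168],[0,0,0.168],[0,0,0.168],[0,0,0.168]]' --grip '[87,87,87,87,87,87]'

```text
time_s: 1.95
tcp_pos: [0.2785, 0.5595, 0.2226]
ee_rot: [[0.095, -0.995, 0.0], [-0.995, -0.095, 0.0], [-0.0, -0.0, -1.0]]
wrist_force: [0.0, 0.2, -0.0]
gripper_width: 0.999
gripper_force: 0.0
```

Request:
step_arm --linear '[[46,-25,6],[46,-25,6],[46,-25,6],[46,-25,6],[46,-25,6],[46,-25,6],[46,-25,6],[46,-25,6],[46,-25,6],[46,-25,6]]' --delta_rot '[[0,0,0],[0,0,0],[0,0,0],[0,0,0],[0,0,0],[0,0,0],[0,0,0],[0,0,0],[0,0,0],[0,0,0]]' --grip '[87,87,87,87,87,87,87,87,87,87]'

```text
time_s: 3.2
tcp_pos: [0.5745, 0.1257, 0.1626]
ee_rot: [[0.101, -0.995, 0.001], [-0.995, -0.101, 0.0], [-0.0, -0.001, -1.0]]
wrist_force: [0.6, 1.0, -0.7]
gripper_width: 1.002
gripper_force: 0.0
```

Request:
step_arm --linear '[[0,0,0],[0,0,0]]' --delta_rot '[[0,0,0],[0,0,0]]' --grip '[87,87]'

```text
time_s: 3.45
tcp_pos: [0.5735, 0.127, 0.1625]
ee_rot: [[0.1, -0.995, -0.0], [-0.995, -0.1, 0.0], [-0.0, 0.0, -1.0]]
wrist_force: [0.1, 0.2, -0.4]
gripper_width: 1.002
gripper_force: 0.0
```

```bash
cat > b.py <<'E'
from h import *
import sys
s=sense();print(s['time_s'],np.round(s['ee_rot'],4).tolist(),np.round(s['tcp_pos'],4),np.round(s['wrist_force'],1))
c=capture('wrist');cv2.imwrite(f'pics/w{sys.argv[1]}.png',c['img'][:,:,::-1])
for l in Z:
    for r in landmark_of('wrist',l)[:2]:
        p=atz(c,r['point'],Z[l],s);print(l,round(r['score'],2),np.round(r['point'],1),np.round(p,4),'tool mm',np.round(1000*(p-s['tcp_pos'])@s['ee_rot'],1))
E
python3 b.py 1
```

```text
3.45 [[0.1002, -0.995, -0.0002], [-0.995, -0.1002, 0.0], [-0.0001, 0.0002, -1.0]] [0.5735 0.127  0.1625] [ 0.1  0.2 -0.4]
first_notch 0.97 [320.1  53.7] [0.5883 0.0104 0.022 ] tool mm [117.4  -3.  140.5]
stop_grip 0.81 [316.8 201.3] [0.5789 0.1312 0.065 ] tool mm [-3.7 -5.8 97.5]
stop_face 0.91 [377.7 158.3] [0.5222 0.0989 0.009 ] tool mm [ 22.8  53.8 153.5]
stop_face 0.18 [315.5 201.6] [0.5796 0.1503 0.009 ] tool mm [-22.6  -8.4 153.5]
short_block 0.76 [378.1 261.6] [0.5023 0.2176 0.    ] tool mm [-97.4  61.8 162.5]
short_block 0.71 [446.1 209. ] [0.4388 0.1476 0.    ] tool mm [-34.1 131.9 162.5]
middle_blank 0.68 [269.5 267.6] [ 0.6245  0.2376 -0.    ] tool mm [-105.   -61.8  162.5]
middle_blank 0.65 [208.6 222.8] [0.6934 0.1893 0.    ] tool mm [ -50.  -125.6  162.5]
long_blank 0.81 [187.5  41.9] [0.7123 0.0097 0.    ] tool mm [ 130.6 -126.3  162.5]
long_blank 0.54 [258.   85.9] [0.6453 0.0423 0.    ] tool mm [ 91.4 -63.  162.5]
```

View pics/w1.png

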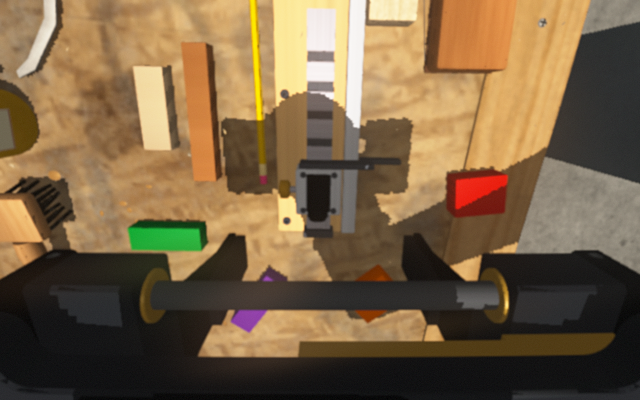

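The view shows the grip fin at (317,198) and the bar running vertically along col ~319. The first notch is the far one, at row ~55. The cheek-side blank shows at (392,8). I'll step lower and centre.

Request:
step_arm --linear '[[-2,-2.5,30],[-2,-2.5,30]]' --delta_rot '[[0,0,0],[0,0,0]]' --grip '[87,87]'

```text
time_s: 4.1
tcp_pos: [0.5783, 0.1321, 0.1024]
ee_rot: [[0.101, -0.995, 0.001], [-0.995, -0.101, 0.001], [-0.001, -0.002, -1.0]]
wrist_force: [0.5, 0.0, -0.8]
gripper_width: 0.995
gripper_force: 0.0
```

Request:
step_arm --linear '[[0,0,0],[0,0,0]]' --delta_rot '[[0,0,0],[0,0,0]]' --grip '[87,87]'

```text
time_s: 4.35
tcp_pos: [0.5788, 0.1319, 0.1037]
ee_rot: [[0.102, -0.995, 0.002], [-0.995, -0.102, 0.0], [-0.0, -0.002, -1.0]]
wrist_force: [0.8, 0.3, 0.3]
gripper_width: 1.0
gripper_force: 0.0
```

```bash
python3 b.py 2; python3 - <<'E'
import cv2
i=cv2.imread('pics/w2.png')[0:280,210:450];cv2.imwrite('pics/w2c.png',cv2.resize(i,None,fx=2.1,fy=2.1))
E
```

```text
4.35 [[0.1016, -0.9948, 0.0018], [-0.9948, -0.1016, 0.0003], [-0.0001, -0.0018, -1.0]] [0.5788 0.1319 0.1037] [0.8 0.3 0.3]
first_notch 0.84 [325.2  38.8] [0.59   0.0121 0.022 ] tool mm [120.3   1.2  81.7]
first_notch 0.66 [165.7  26.4] [0.7005 0.0149 0.022 ] tool mm [ 128.7 -109.    81.9]
stop_grip 0.16 [110.8  53. ] [0.7134 0.0381 0.065 ] tool mm [ 107.  -124.2   38.9]
stop_face 0.73 [399.5 164.3] [0.5204 0.0968 0.009 ] tool mm [29.  61.9 94.6]
short_block 0.81 [478.9 224.4] [0.4375 0.1452 0.    ] tool mm [-27.6 139.4 103.5]
middle_blank 0.86 [112.8  55.2] [0.7527 0.0359 0.    ] tool mm [ 113.2 -163.   104. ]
middle_blank 0.86 [191.5 241.4] [0.6946 0.1884 0.    ] tool mm [ -44.5 -120.7  103.9]
long_blank 0.55 [166.1  26.8] [0.7105 0.0121 0.    ] tool mm [ 132.6 -118.6  103.9]
```

View pics/w2c.png

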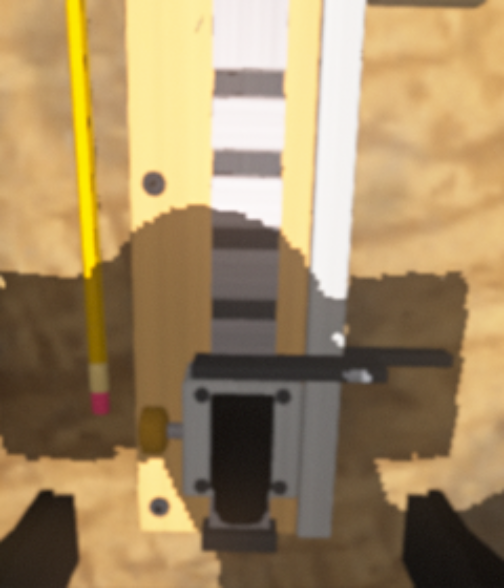

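The crop shows the bar edges at cols 214/287 (row 82) and 211/276 (row 310), with the fin spanning cols 211–274. I'll convert these.

```bash
python3 - <<'E'
from h import *
s=sense();c=capture('wrist')
for n,p,z in [('barL1',(214,82),.022),('barR1',(287,82),.022),('barL3',(211,310),.022),('barR3',(276,310),.022),('notch1',(250,83),.022),('notch4?',(243,309),.022),('finL',(212,450),.08),('finR',(274,450),.08),('finfront',(243,396),.08),('finback',(243,525),.08),('carrfront',(243,380),.042),('fenceR1',(358,100),.015),('fenceR2',(349,280),.015)]:
    q=atz(c,(p[0]/2.1+210,p[1]/2.1),z,s);print(n,np.round(1000*(q-s['tcp_pos'])@s['ee_rot'],1))
E
```

```text
barL1 [120.1  -8.   81. ]
barR1 [120.1  16.1  81. ]
barL3 [44.7 -9.9 81.1]
barR3 [44.7 13.6 81. ]
notch1 [119.8   3.9  81. ]
notch4? [45.   1.7 81. ]
finL [12.5 -7.7 23.1]
finR [12.5 10.5 23. ]
finfront [29.   1.4 23. ]
finback [-11.9   1.5  23.1]
carrfront [23.8  1.6 61. ]
fenceR1 [115.6  40.9  88. ]
fenceR2 [54.7 40.7 88. ]
```

Request:
step_arm --linear '[[1,0.5,18],[1,0.5,18],[0,0,18],[0,0,0],[0,0,0]]' --delta_rot '[[0,0,0.017],[0,0,0],[0,0,0],[0,0,0],[0,0,0]]' --grip '[87,87,87,87,60]'

```text
time_s: 5.42
tcp_pos: [0.5779, 0.1296, 0.0492]
ee_rot: [[0.084, -0.996, 0.001], [-0.996, -0.084, 0.0], [-0.0, -0.001, -1.0]]
wrist_force: [0.4, 0.4, 1.0]
gripper_width: 0.946
gripper_force: 0.0
```

Request:
step_arm --linear '[[0,0,0],[0,0,0],[0,0,0],[0,0,0],[0,0,0],[0,0,0]]' --delta_rot '[[0,0,0],[0,0,0],[0,0,0],[0,0,0],[0,0,0],[0,0,0]]' --grip '[40,25,12,8,8,8]'

```text
time_s: 6.18
tcp_pos: [0.5773, 0.1295, 0.0485]
ee_rot: [[0.084, -0.996, -0.0], [-0.996, -0.084, -0.0], [0.0, 0.0, -1.0]]
wrist_force: [0.2, -0.2, 0.8]
gripper_width: 0.283
gripper_force: 0.0
```

Request:
step_arm --linear '[[0,0,0],[0,0,0],[0,0,0],[0,0,0]]' --delta_rot '[[0,0,0],[0,0,0],[0,0,0],[0,0,0]]' --grip '[4,4,4,4]'

```text
time_s: 6.68
tcp_pos: [0.5789, 0.13, 0.0487]
ee_rot: [[0.084, -0.996, 0.003], [-0.996, -0.084, 0.001], [-0.001, -0.003, -1.0]]
wrist_force: [6.1, -0.1, -3.5]
gripper_width: 0.182
gripper_force: 30.0
```

Request:
step_arm --linear '[[5,-1,0],[11,0,0],[12,0,0],[12,0,0],[12,0,0],[12,0,0],[12,0,0],[9,0,0],[0,0,0],[0,0,0]]' --delta_rot '[[0,0,0],[0,0,0],[0,0,0],[0,0,0],[0,0,0],[0,0,0],[0,0,0],[0,0,0],[0,0,0],[0,0,0]]' --grip '[4,4,4,4,4,4,4,4,4,4]'

```text
time_s: 7.92
tcp_pos: [0.5859, 0.0438, 0.0487]
ee_rot: [[0.084, -0.996, 0.001], [-0.996, -0.084, -0.001], [0.001, -0.001, -1.0]]
wrist_force: [4.7, -1.3, -1.8]
gripper_width: 0.18
gripper_force: 30.0
```

```bash
python3 b.py 3; python3 - <<'E'
import cv2
i=cv2.imread('pics/w3.png')[0:280,210:510];cv2.imwrite('pics/w3c.png',cv2.resize(i,None,fx=2.1,fy=2.1))
E
```

```text
7.925 [[0.0838, -0.9965, 0.0006], [-0.9965, -0.0838, -0.001], [0.0011, -0.0005, -1.0]] [0.5859 0.0438 0.0487] [ 4.7 -1.3 -1.8]
fixture 0.7 [388.9  44.3] [ 0.5559 -0.0715  0.    ] tool mm [112.3  39.6  48.8]
first_notch 0.81 [321.5 184. ] [0.5896 0.0131 0.022 ] tool mm [30.9 -1.2 26.8]
stop_grip 0.62 [324.3 267.4] [0.5852 0.0456 0.065 ] tool mm [ -1.9   0.5 -16.3]
stop_face 0.74 [416.3 185.6] [0.5275 0.0125 0.009 ] tool mm [26.3 60.9 39.7]
short_block 0.91 [387.9  44.6] [ 0.5564 -0.0713  0.    ] tool mm [112.2  39.   48.8]
middle_blank 0.73 [ 82.9 186.9] [0.7538 0.0349 0.    ] tool mm [  22.9 -166.6   48.8]
long_blank 0.73 [140.1 158.7] [0.712  0.0117 0.    ] tool mm [  42.5 -123.    48.8]
```

View pics/w3c.png

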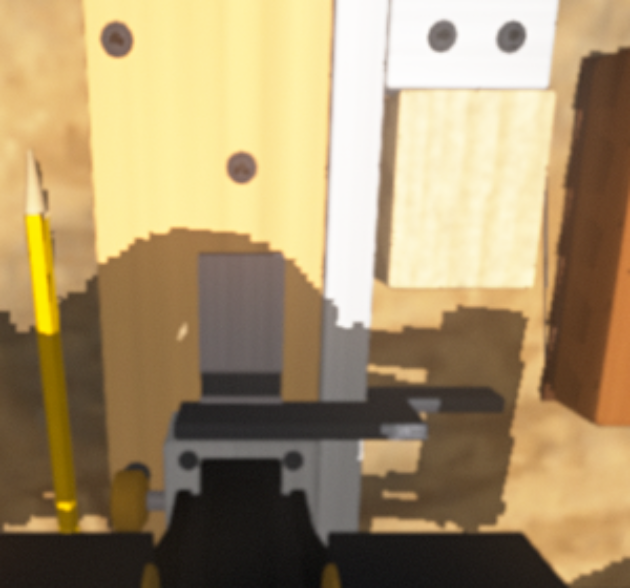

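The stop is near notch 2, with notch 1 at crop (242,385) and the blank's end at row 288. About 31–33 mm remains. I'll feel for notch 2 in small steps to calibrate.

Request:
step_arm --linear '[[2,0,0]]' --delta_rot '[[0,0,0]]' --grip '[4]'

```text
time_s: 8.45
tcp_pos: [0.586, 0.0429, 0.0487]
ee_rot: [[0.084, -0.996, 0.001], [-0.996, -0.084, 0.0], [-0.0, -0.001, -1.0]]
wrist_force: [3.5, 2.6, 0.3]
gripper_width: 0.184
gripper_force: 30.0
```

Request:
step_arm --linear '[[1.5,0,0]]' --delta_rot '[[0,0,0]]' --grip '[4]'

```text
time_s: 8.57
tcp_pos: [0.5861, 0.0414, 0.0487]
ee_rot: [[0.084, -0.996, 0.001], [-0.996, -0.084, 0.0], [-0.0, -0.001, -1.0]]
wrist_force: [4.6, 1.1, -1.8]
gripper_width: 0.187
gripper_force: 30.0
```

Request:
step_arm --linear '[[1.5,0,0]]' --delta_rot '[[0,0,0]]' --grip '[4]'

```text
time_s: 8.7
tcp_pos: [0.5862, 0.0397, 0.0487]
ee_rot: [[0.084, -0.996, 0.001], [-0.996, -0.084, -0.0], [0.0, -0.001, -1.0]]
wrist_force: [4.7, 1.3, -1.0]
gripper_width: 0.182
gripper_force: 30.0
```

Request:
step_arm --linear '[[1.5,0,0]]' --delta_rot '[[0,0,0]]' --grip '[4]'

```text
time_s: 8.82
tcp_pos: [0.5863, 0.038, 0.0487]
ee_rot: [[0.084, -0.996, 0.001], [-0.996, -0.084, -0.0], [0.0, -0.001, -1.0]]
wrist_force: [4.6, -1.0, -1.4]
gripper_width: 0.184
gripper_force: 30.0
```

Request:
step_arm --linear '[[1.5,0,0]]' --delta_rot '[[0,0,0]]' --grip '[4]'

```text
time_s: 8.95
tcp_pos: [0.5865, 0.0366, 0.0487]
ee_rot: [[0.084, -0.996, 0.001], [-0.996, -0.084, 0.0], [0.0, -0.001, -1.0]]
wrist_force: [4.1, 4.2, -1.4]
gripper_width: 0.174
gripper_force: 30.0
```

Request:
step_arm --linear '[[1.5,0,0]]' --delta_rot '[[0,0,0]]' --grip '[4]'

```text
time_s: 9.07
tcp_pos: [0.5865, 0.0363, 0.0487]
ee_rot: [[0.084, -0.996, 0.001], [-0.996, -0.084, 0.002], [-0.002, -0.001, -1.0]]
wrist_force: [3.3, 8.3, -0.4]
gripper_width: 0.181
gripper_force: 30.0
```

Request:
step_arm --linear '[[1.5,0,0]]' --delta_rot '[[0,0,0]]' --grip '[4]'

```text
time_s: 9.2
tcp_pos: [0.5866, 0.0357, 0.0487]
ee_rot: [[0.084, -0.996, 0.001], [-0.996, -0.084, 0.002], [-0.002, -0.001, -1.0]]
wrist_force: [2.5, 8.1, -0.9]
gripper_width: 0.181
gripper_force: 30.0
```

Request:
step_arm --linear '[[1.5,0,0]]' --delta_rot '[[0,0,0]]' --grip '[4]'

```text
time_s: 9.32
tcp_pos: [0.5867, 0.0338, 0.0487]
ee_rot: [[0.084, -0.996, 0.001], [-0.996, -0.084, 0.002], [-0.001, -0.001, -1.0]]
wrist_force: [3.2, 4.7, -2.0]
gripper_width: 0.177
gripper_force: 30.0
```

Notch 2 centre is felt at TCP y ≈ 0.0372, so notch 1 should be at ≈ 0.0123, which agrees with the landmark. I'll approach it.

Request:
step_arm --linear '[[5,0,0],[5,0,0],[3,0,0],[0,0,0]]' --delta_rot '[[0,0,0],[0,0,0],[0,0,0],[0,0,0]]' --grip '[4,4,4,4]'

```text
time_s: 9.82
tcp_pos: [0.5879, 0.0193, 0.0487]
ee_rot: [[0.084, -0.996, 0.001], [-0.996, -0.084, -0.0], [0.0, -0.001, -1.0]]
wrist_force: [4.8, 1.1, -0.8]
gripper_width: 0.179
gripper_force: 30.0
```

Request:
step_arm --linear '[[1.5,0,0]]' --delta_rot '[[0,0,0]]' --grip '[4]'

```text
time_s: 9.95
tcp_pos: [0.588, 0.0183, 0.0487]
ee_rot: [[0.084, -0.996, 0.001], [-0.996, -0.084, 0.0], [-0.0, -0.001, -1.0]]
wrist_force: [5.1, 2.5, -1.1]
gripper_width: 0.186
gripper_force: 30.0
```

Request:
step_arm --linear '[[1.5,0,0]]' --delta_rot '[[0,0,0]]' --grip '[4]'

```text
time_s: 10.07
tcp_pos: [0.5881, 0.0167, 0.0487]
ee_rot: [[0.084, -0.996, 0.001], [-0.996, -0.084, 0.0], [-0.0, -0.001, -1.0]]
wrist_force: [4.7, 1.7, -1.2]
gripper_width: 0.185
gripper_force: 30.0
```

Request:
step_arm --linear '[[0,0,0]]' --delta_rot '[[0,0,0]]' --grip '[4]'

```text
time_s: 10.2
tcp_pos: [0.5881, 0.0163, 0.0487]
ee_rot: [[0.084, -0.996, 0.001], [-0.996, -0.084, -0.0], [0.0, -0.0, -1.0]]
wrist_force: [5.9, 0.0, -1.0]
gripper_width: 0.181
gripper_force: 30.0
```

Request:
step_arm --linear '[[1,0,0]]' --delta_rot '[[0,0,0]]' --grip '[4]'

```text
time_s: 10.32
tcp_pos: [0.5882, 0.0154, 0.0487]
ee_rot: [[0.084, -0.996, 0.001], [-0.996, -0.084, -0.0], [0.0, -0.001, -1.0]]
wrist_force: [4.3, -0.2, -1.4]
gripper_width: 0.181
gripper_force: 30.0
```

Request:
step_arm --linear '[[1,0,0]]' --delta_rot '[[0,0,0]]' --grip '[4]'

```text
time_s: 10.45
tcp_pos: [0.5883, 0.0143, 0.0487]
ee_rot: [[0.084, -0.996, 0.001], [-0.996, -0.084, -0.0], [0.0, -0.001, -1.0]]
wrist_force: [4.9, -0.3, -0.3]
gripper_width: 0.18
gripper_force: 30.0
```

Request:
step_arm --linear '[[1,0,0]]' --delta_rot '[[0,0,0]]' --grip '[4]'

```text
time_s: 10.58
tcp_pos: [0.5884, 0.0131, 0.0487]
ee_rot: [[0.084, -0.996, 0.0], [-0.996, -0.084, -0.001], [0.001, -0.0, -1.0]]
wrist_force: [5.1, -1.4, -1.1]
gripper_width: 0.179
gripper_force: 30.0
```

Request:
step_arm --linear '[[1,0,0]]' --delta_rot '[[0,0,0]]' --grip '[4]'

```text
time_s: 10.7
tcp_pos: [0.5885, 0.0119, 0.0487]
ee_rot: [[0.084, -0.996, 0.001], [-0.996, -0.084, -0.001], [0.001, -0.001, -1.0]]
wrist_force: [5.2, 1.2, -0.4]
gripper_width: 0.182
gripper_force: 30.0
```

Request:
step_arm --linear '[[0,0,0]]' --delta_rot '[[0,0,0]]' --grip '[4]'

```text
time_s: 10.82
tcp_pos: [0.5885, 0.0119, 0.0487]
ee_rot: [[0.084, -0.996, 0.001], [-0.996, -0.084, -0.001], [0.001, -0.0, -1.0]]
wrist_force: [5.9, -1.1, -1.2]
gripper_width: 0.182
gripper_force: 30.0
```

Request:
step_arm --linear '[[0.6,0,0],[0,0,0]]' --delta_rot '[[0,0,0],[0,0,0]]' --grip '[4,4]'

```text
time_s: 11.08
tcp_pos: [0.5885, 0.0118, 0.0487]
ee_rot: [[0.084, -0.996, 0.001], [-0.996, -0.084, -0.0], [0.0, -0.001, -1.0]]
wrist_force: [4.9, 2.3, -1.1]
gripper_width: 0.181
gripper_force: 30.0
```

Request:
step_arm --linear '[[0.6,0,0],[0,0,0]]' --delta_rot '[[0,0,0],[0,0,0]]' --grip '[4,4]'

```text
time_s: 11.32
tcp_pos: [0.5885, 0.0117, 0.0487]
ee_rot: [[0.084, -0.996, 0.001], [-0.996, -0.084, 0.0], [-0.0, -0.001, -1.0]]
wrist_force: [4.6, 2.4, -0.3]
gripper_width: 0.179
gripper_force: 30.0
```

```bash
python3 b.py 4; python3 - <<'E'
import cv2
i=cv2.imread('pics/w4.png')[0:280,210:510];cv2.imwrite('pics/w4c.png',cv2.resize(i,None,fx=2.1,fy=2.1))
E
```

```text
11.325 [[0.084, -0.9965, 0.0006], [-0.9965, -0.084, 0.0005], [-0.0004, -0.0006, -1.0]] [0.5885 0.0117 0.0487] [ 4.6  2.4 -0.3]
fixture 0.67 [382.8 100.6] [ 0.5578 -0.0707  0.    ] tool mm [79.6 37.6 48.6]
first_notch 0.74 [322.1 230.1] [0.5894 0.0114 0.022 ] tool mm [ 0.3 -0.8 26.7]
stop_grip 0.81 [325.7 267.5] [0.5871 0.0135 0.065 ] tool mm [ -1.9   1.2 -16.3]
stop_grip 0.64 [148.  205.8] [ 0.676  -0.0127  0.065 ] tool mm [ 31.7 -85.2 -16.3]
stop_face 0.97 [416.7 187.5] [ 0.5296 -0.0183  0.009 ] tool mm [25.  61.2 39.6]
stop_face 0.15 [321.5 229.9] [0.5894 0.017  0.009 ] tool mm [-5.2 -1.3 39.7]
short_block 0.81 [387.9 105.4] [ 0.5541 -0.0681  0.    ] tool mm [76.6 41.  48.6]
middle_blank 0.84 [ 92.4 229.8] [0.754 0.035 0.   ] tool mm [  -9.3 -166.9   48.8]
long_blank 0.71 [152.  203.7] [0.7089 0.0112 0.    ] tool mm [  10.7 -119.9   48.8]
```

View pics/w4c.png

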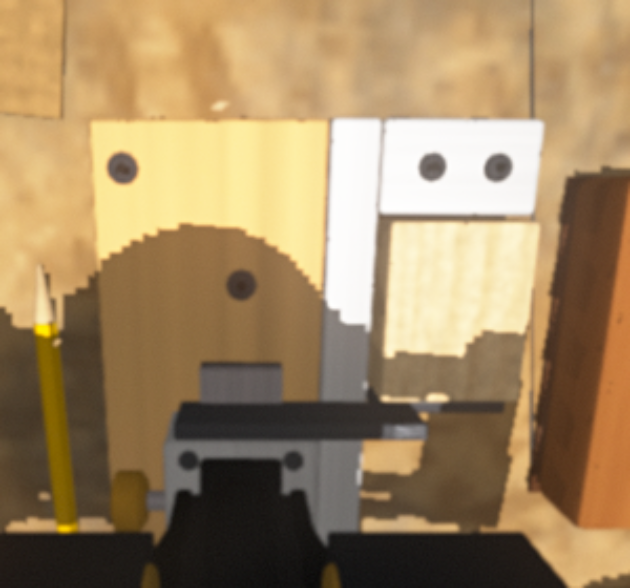

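The plate stands just clear of the blank's end, and the ball resists within 0.2 mm, so it is seated. I'll back off the residual push a little.

Request:
step_arm --linear '[[-0.8,0,0],[0,0,0],[0,0,0],[0,0,0]]' --delta_rot '[[0,0,0],[0,0,0],[0,0,0],[0,0,0]]' --grip '[4,4,4,4]'

```text
time_s: 12.22
tcp_pos: [0.5885, 0.0118, 0.0487]
ee_rot: [[0.084, -0.996, 0.001], [-0.996, -0.084, -0.0], [0.0, -0.001, -1.0]]
wrist_force: [6.3, 0.7, -1.4]
gripper_width: 0.18
gripper_force: 30.0
```

```bash
python3 -c "
from station import *
s=sense();print(s['tcp_pos'],s['wrist_force'],s['gripper_force']);print(finish_job())"
```

```text
[0.58847905 0.01184717 0.04870505] [ 6.34119608  0.73397771 -1.42473476] 30.001243092119694
the job is handed in; nothing more can be done
None
```

By the force feel and the last wrist picture, the stop is held at the first notch (53 mm clear, for the 50 mm maple block in the bay) with the ball seated and the grip held at 30 N; the job is handed in, but no verdict came back.

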